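Start up the coffee machine from its control deck

TASK

Start up the coffee machine with the metal keys on the low black control deck: with a fingertip press in the big round key (main power), then the square key (water pump), then the long bar key (boiler heating), in that order, each gently and all the way until it stays down. Do not press the small round key (cup warmer). Do not pick up or shift anything: the cups, glass, jar and tools among the keys and on the counter stay where they are.

Things in the scene. Friction and masses are not known exactly. Their poses are not given: they have to be found in the camera images.
- deck: Fixed low box with a flat black top, 176 mm along x, 346 mm along y, 50 mm high; origin at the centre of its underside, z up. Its top has eight places, x = -39 or 39, y = -117, -39, 39 or 117 mm: keys (in any order) alternate like a chessboard with loose things up to 62 mm tall and 56 mm wide; next neighbours are 78 mm apart (loose things up to 9 mm off their places).
- power_top (a point): The main power key: the big round one, a disc 50 mm across. Plain bare metal, flat-topped, in a flat black round bezel 66 mm across and 6 mm thick on the deck's top. The point is the centre of its top face and moves with it, 16 mm above the bezel (72 mm above the counter) when fully out. The top is a sprung cap: it gives another 1 mm per 3.5 N (6 mm at most) under the finger and springs back.
- power (a joint): Travel of the same key, m: 0 fully out, 0.008 fully in (firm stop under the sprung cap), growing straight downwards, the give of the cap not counted. It starts between 0 and 0.0015. A steady push of about 3 N moves it, it stays where it is left, and it counts as in past 0.005.
- pump_top (a point): The water pump key: the square one, 30 x 30 mm. Plain bare metal, flat-topped, in a flat black round bezel 66 mm across and 6 mm thick on the deck's top. The point is the centre of its top face and moves with it, 16 mm above the bezel (72 mm above the counter) when fully out. The top is a sprung cap: it gives another 1 mm per 3.5 N (6 mm at most) under the finger and springs back.
- pump (a joint): Travel of the same key, m: 0 fully out, 0.008 fully in (firm stop under the sprung cap), growing straight downwards, the give of the cap not counted. It starts between 0 and 0.0015. A steady push of about 3 N moves it, it stays where it is left, and it counts as in past 0.005.
- heat_top (a point): The boiler heating key: the long bar, 58 x 16 mm, its length along the deck's y axis. Plain bare metal, flat-topped, in a flat black round bezel 66 mm across and 6 mm thick on the deck's top. The point is the centre of its top face and moves with it, 16 mm above the bezel (72 mm above the counter) when fully out. The top is a sprung cap: it gives another 1 mm per 3.5 N (6 mm at most) under the finger and springs back.
- heat (a joint): Travel of the same key, m: 0 fully out, 0.008 fully in (firm stop under the sprung cap), growing straight downwards, the give of the cap not counted. It starts between 0 and 0.0015. A steady push of about 3 N moves it, it stays where it is left, and it counts as in past 0.005.
- warmer_top (a point): The cup-warmer key: the small round one, 18 mm across; not part of this job. Plain bare metal, flat-topped, in a flat black round bezel 66 mm across and 6 mm thick on the deck's top. The point is the centre of its top face and moves with it, 16 mm above the bezel (72 mm above the counter) when fully out. The top is a sprung cap: it gives another 1 mm per 3.5 N (6 mm at most) under the finger and springs back.
- warmer (a joint): Travel of the same key, m: 0 fully out, 0.008 fully in (firm stop under the sprung cap), growing straight downwards, the give of the cap not counted. It starts between 0 and 0.0015. Leave it there.
- espresso_cup: White ceramic espresso cup, 56 mm across, 52 mm tall, standing on the deck; loose; leave it alone. Origin at the centre of its underside.
- tamper: Dark steel coffee tamper, base 52 mm across, 62 mm tall, standing on the deck; loose; leave it alone. Origin at the centre of its underside.
- shot_glass: Shot glass, 48 mm across, 58 mm tall, standing on the deck; loose; leave it alone. Origin at the centre of its underside.
- sugar_jar: Small closed jar, 48 mm across, 62 mm tall, standing on the deck; loose; leave it alone. Origin at the centre of its underside.
- milk_jug: Steel milk jug with a side handle, 84 mm across, 100 mm tall, on the counter close beyond the deck; loose; leave it alone. Origin at the centre of its underside.
- cup_stack: Stack of paper cups, 72 mm across, 103 mm tall, on the counter close beyond the deck; loose; leave it alone. Origin at the centre of its underside.
- portafilter: Filter holder with a black handle, 190 mm long, lying on the counter to the robot's right; loose; leave it alone. Origin at the centre of its underside (of its round bowl).
- saucer: White saucer, 120 mm across, 18 mm tall, on the counter to the robot's left; loose; leave it alone. Origin at the centre of its underside.

How it is judged:
On the way, in this order (a step that is already met when the one before it is completed fails the run):
1. main power (big round) key pressed in (value of joint power above 0.005 m), for 0.1 s.
2. pump (square) key pressed in (value of joint pump above 0.005 m), for 0.1 s.
3. heating (bar) key pressed in (value of joint heat above 0.005 m), for 0.1 s.
At the end, for the whole second after the job is handed in: Power, pump and heating keys are each in by more than 5 mm of their 8 mm travel, the cup-warmer key is in by less than 3 mm, and every loose thing stands within 15 mm of where it started, upright and at rest (value of joint each of power, pump, heat above 0.005 m and value of joint warmer below 0.003 m and distance of each of espresso_cup, tamper, shot_glass, sugar_jar, milk_jug, cup_stack, portafilter, saucer from where it was at the start of the episode below 0.015 m and angle between each of espresso_cup, tamper, shot_glass, sugar_jar, milk_jug, cup_stack, portafilter, saucer's own z axis and vertical below 0.2 rad and linear speed of each of espresso_cup, tamper, shot_glass, sugar_jar, milk_jug, cup_stack, portafilter, saucer below 0.03 m/s); the robot touches nothing.
It fails at once if the pump key pressed before the power key is in (value of joint pump above 0.003 m and value of joint power below 0.005 m).
It fails at once if the heating key pressed before the pump key is in (value of joint heat above 0.003 m and value of joint pump below 0.005 m).
It fails at once if the cup-warmer key pressed (value of joint warmer above 0.003 m).
It fails at once if a key pressed roughly (over 20 N) (contact force between anything else and power above 20 N or contact force between anything else and pump above 20 N or contact force between anything else and heat above 20 N or contact force between anything else and warmer above 20 N).
It fails at once if a loose thing shifted by over 15 mm, lifted or tipped (distance of any of espresso_cup, tamper, shot_glass, sugar_jar, milk_jug, cup_stack, portafilter, saucer from where it was at the start of the episode above 0.015 m or not (angle between espresso_cup's own z axis and vertical below 0.2 rad) or not (angle between tamper's own z axis and vertical below 0.2 rad) or not (angle between shot_glass's own z axis and vertical below 0.2 rad) or not (angle between sugar_jar's own z axis and vertical below 0.2 rad) or not (angle between milk_jug's own z axis and vertical below 0.2 rad) or not (angle between cup_stack's own z axis and vertical below 0.2 rad) or not (angle between portafilter's own z axis and vertical below 0.2 rad) or not (angle between saucer's own z axis and vertical below 0.2 rad)).
It also fails if it takes over 48 s, if anything falls off the work surface, if the arm or the gripper's body presses on something with over 40 N, if the wrist force passes 120 N, or if a joint passes its speed limit or range.

ROBOT

A 6-joint arm with a two-finger parallel gripper is mounted at the origin on the work surface. World frame = base frame: x ahead of the robot, y to its left, z up, the work surface at z = 0. Lengths are in m, angles in rad, forces in N, time in s.
With the tool pointing down it reaches from about 0.35 to 0.975 m from the base axis. Payload 4.9 kg.
Tool frame: the origin (TCP) lies midway between the tips of the shut fingers; the grasp point (between the pads) lies 19 mm behind it; x points along the fingers, y is the direction in which the jaws open and shut, and the axes are right-handed (so a half turn about x gives the same grasp; the last joint's range is limited). The gripper opens to 85 mm and grips with 20 to 120 N. Pads are 22 mm wide; open, the fingers measure 114 mm over their backs; the gripper's body (76 mm by 85 mm) begins 54 mm behind the grasp point. The pads swing forward as they close: fully open they stand 13 mm farther back than shut.
Start: joints at [-1.226, 0.053, 1.613, -0, 1.476, -0.119], TCP at [0.28, -0.559, 0.231] pointing down, gripper open.
Joint ranges: [-3.01, 3.01], [-1.01, 2.22], [0.06, 2.58], [-1.02, 4.17], [0.09, 2.62], [-3.14, 3.14]. Speed limits (rad/s): [2.57, 2.57, 3.14, 3.14, 3.14, 3.14].

INTERFACE

Orientations are given as a rotation vector (axis times angle).
In Python, from station import ctrl gives the robot as it stands.
- The arm moves only by the shell command python3 -m handwheel 'ROWS' [FORCE]. ROWS is JSON, a list of rows, each a list of 3 entries, a list of its own where there are three numbers: the finger opening in m, from 0 to 0.0854, then the shift along the tool's x, y, z in m, then the turn, a rotation vector about the tool's x, y, z in degrees. In form: [[claw, [dx, dy, dz], [ax, ay, az]], ...]. A call has 1 to 10 rows; each row shifts and turns the commanded pose from where the row before left it, along the tool's axes as they then stand; what a row does not reach is not made up. A row lasts 1/12 s, in which the tool goes at most 41.7 mm and 7.16 degrees, less where a joint would pass 70% of its speed; a pose out of reach is approached as far as the arm can. A call with a gripper value outside its range is refused whole. The fingers move at their own pace and stop on an object; FORCE is the grip in N (left out, the last holds). Time passes only in rows, so rows that do not move let the fingers close. It gives the time, the measured TCP pose, the force and the opening at its end, in the units of the state.
- ctrl.get_obs(): the state, without advancing time (a new reading comes with each control period).
- ctrl.get_image(name): name is "scene" or "top" or "wrist"; returns the picture (420x560x3 uint8, red, green, blue); there is no depth.
- ctrl.camera_params(name): a dict with "vertical_fov" (degrees; the focal length in pixels is half the picture's height over the tangent of half this angle, whatever the lens; pixels are square), "cx", "cy" (the principal point, pixels), "rvec" (rotation vector, rad) and "tvec" (3), from world to camera coordinates, as OpenCV has them; the wrist camera has in their place "T_tool_cam" (4x4, takes a point from camera to tool coordinates, whose origin is the TCP and whose axes are the tool frame's). Camera axes: x right, y down, z forward; pixel columns grow to the right and rows downward; lengths in m; the calibration is good to about 2 mm. A picture is of the moment at which its call begins: read the wrist's pose just before it. camera_params takes no time and is no camera call.
- ctrl.finish_job(): hands the job in, once; it reports no verdict.
Trained networks look in the newest picture that a camera, given by its name, has taken for a name from the list of things; names that differ only in an ending like _2 or _b are one class to them, and where a whole thing is asked for, a point or a joint stands for the part that bears it (a point fixed in the world has none). Each returns a list of dicts, best first, with "score" (0 to 1); they miss things now and then, are a little off and sometimes report something else, mostly with a low value. They report only what shows in the picture. A call takes as long as a camera call.
- ctrl.look_for(thing, camera): "box" ([centre column, centre row, width, height] in pixels, round what is visible of it).
- ctrl.silhouettes(thing, camera): "mask" (420x560 bool, what is visible of it) and "box" ([centre column, centre row, width, height] in pixels, round what is visible of it).
- ctrl.tip_of(thing, camera): "centre" ([row, column] in pixels: a listed point, or the origin of a listed thing).
The state is a dict: "t": time; "q": joint angles; "dq": joint speeds; "effort": joint torques, N m; "tool_pos": TCP position; "tool_rot": TCP orientation; "contact_force": force on the tool from outside, world axes, zero at the start; "wrist_torque": the same for the moment, N m; "opening": finger opening in m.
Only numpy, scipy, OpenCV 4.12 (cv2) and the standard library are available. Lean on these libraries where they do the work, as an engineer would, in place of code of your own. Each camera call takes 0.05 s, during which the arm holds its last target.

## Working session

There is one attempt and no reset: what is moved stays moved. The work goes in short steps, Python scripts to look and compute and a shell command to move; the robot and the scene stay as the last step left them, time stands still between calls to the robot, and variables do not carry over. Pictures are saved under pics/ and viewed, and the job is handed in when it is done.

```bash
ls; mkdir -p pics
cat > h.py <<'E'
import numpy as np,cv2
from station import ctrl
def save(im,n): cv2.imwrite('pics/'+n,cv2.cvtColor(im,cv2.COLOR_RGB2BGR))
def ray(cam,u,v):
    p=ctrl.camera_params(cam); f=210/np.tan(np.radians(p['vertical_fov'])/2)
    d=np.array([(u-p['cx'])/f,(v-p['cy'])/f,1.])
    R=cv2.Rodrigues(np.array(p['rvec'],float))[0]; t=np.array(p['tvec'],float).ravel()
    return -R.T@t, R.T@d
def atz(cam,u,v,z):
    o,d=ray(cam,u,v); return o+d*(z-o[2])/d[2]
E
python3 - <<'E'
from h import *
o=ctrl.get_obs()
for k in('t','tool_pos','tool_rot','contact_force','opening'):print(k,o[k])
for c in('scene','top','wrist'):
    save(ctrl.get_image(c),c+'0.png');print(c,ctrl.camera_params(c))
for n in('power','pump','heat','warmer'):
  for c in('top','scene'):
    r=ctrl.tip_of(n+'_top',c)[:3]
    print(n,c,[(round(x['score'],2),np.round(x['centre'],1),np.round(atz(c,x['centre'][1],x['centre'][0],.072),4)) for x in r])
E
```

```text
pics
t 0.0
tool_pos [ 0.27939058 -0.55836121  0.23005206]
tool_rot [ 1.96399081  0.46592122 -1.96445398]
contact_force [ 0.24205093 -0.47761396 -0.05520264]
opening 0.08543410414927237
scene {'vertical_fov': 42.26068206868223, 'cx': 286.0053993483729, 'cy': 211.5739140693518, 'rvec': array([ 2.22450901,  0.69218929, -0.31148021]), 'tvec': array([-0.45920853, -0.16309587,  1.9651129 ])}
top {'vertical_fov': 56.10086750109755, 'cx': 278.8898966793738, 'cy': 213.9881169450646, 'rvec': array([ 2.13146705, -2.08238244,  0.22479868]), 'tvec': array([-0.01148199,  0.56469535,  1.12286127])}
wrist {'vertical_fov': 58.447370149011874, 'cx': 281.4764785636801, 'cy': 210.58942255108965, 'T_tool_cam': array([[ 7.50693943e-04, -3.02778532e-01,  9.53060647e-01,
        -1.41939524e-01],
       [ 9.99999702e-01,  3.96665814e-04, -6.61649213e-04,
        -1.64655186e-03],
       [-1.77713400e-04,  9.53060860e-01,  3.02778739e-01,
        -7.74497020e-02],
       [ 0.00000000e+00,  0.00000000e+00,  0.00000000e+00,
         1.00000000e+00]])}
power top [(0.74, array([233.9, 263.6]), array([0.5014, 0.0452, 0.072 ]))]
power scene [(0.64, array([216.6, 268.8]), array([ 0.5316, -0.0531,  0.072 ])), (0.44, array([194.3, 278.5]), array([0.4955, 0.0493, 0.072 ]))]
pump top [(0.62, array([206.3, 338.2]), array([ 0.59 , -0.175,  0.072]))]
pump scene [(0.6, array([251.8, 260.3]), array([ 0.5984, -0.1863,  0.072 ]))]
heat top [(0.47, array([205.6, 290.5]), array([ 0.5888, -0.0325,  0.072 ]))]
heat scene [(0.4, array([218.2, 287.6]), array([ 0.583 , -0.0265,  0.072 ]))]
warmer top [(0.56, array([230.8, 315.4]), array([ 0.5142, -0.1071,  0.072 ])), (0.26, array([235. , 442.3]), array([ 0.5104, -0.4803,  0.072 ]))]
warmer scene [(0.41, array([222.9, 252.4]), array([ 0.5072, -0.1037,  0.072 ]))]
```

Run:
```python
import cv2
a=cv2.imread('pics/top0.png');b=cv2.imread('pics/scene0.png')
cv2.imwrite('pics/topz.png',cv2.resize(a[170:290,230:390],None,fx=5,fy=5,interpolation=3))
cv2.imwrite('pics/scz.png',cv2.resize(b[150:300,200:360],None,fx=4,fy=4,interpolation=3))
```

```text
(no output)
```

View pics/topz.png

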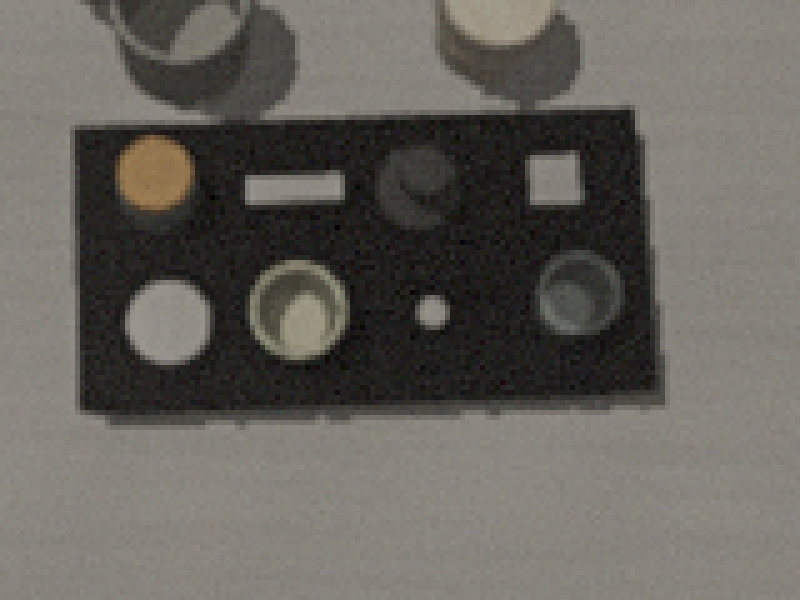

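View pics/scz.png

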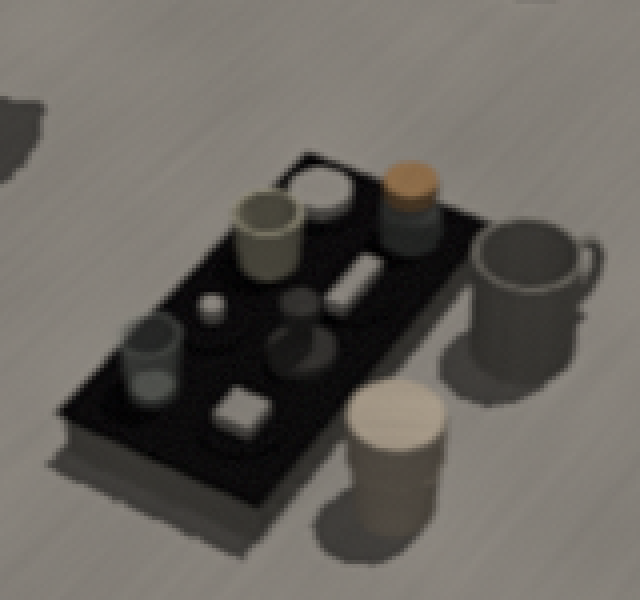

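View pics/top0.png

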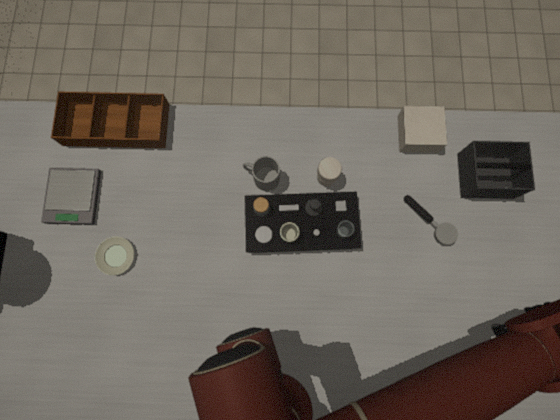

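The pictures show the power disc at about (264,234) in the top view, the bar at (289,207), the square at (341,206) and the small round at (316,232). The jar, cup, tamper and glass sit between them. The network's best "power" hit in the scene view was actually the cup, so I'm dropping it. Next I refine the centroids and fit the deck grid.

Run:
```python
from h import *
from scipy.spatial.transform import Rotation as R
L={'power':(-.039,.117),'pump':(.039,-.117),'heat':(.039,.039),'warmer':(-.039,-.039)}
seed={'top':{'power':(264,234),'pump':(341,206),'heat':(289,207.5),'warmer':(316.5,232.5)},
'scene':{'power':(280.5,197),'pump':(260.5,253),'heat':(289,221),'warmer':(252.5,226)}}
ims={c:cv2.cvtColor(cv2.imread(f'pics/{c}0.png'),cv2.COLOR_BGR2GRAY) for c in seed}
for c in seed:
    W=[];K=[]
    for n,(u,v) in seed[c].items():
        im=ims[c]; th=80 if c=='top' else 95
        m=(im>th).astype(np.uint8); k,lab,st,ce=cv2.connectedComponentsWithStats(m,connectivity=4)
        l=lab[int(round(v)),int(round(u))]
        ok=l>0 and st[l,4]<500
        q=ce[l] if ok else (u,v)
        w=atz(c,*q,.0715);W.append(w[:2]);K.append(L[n]);print(c,n,ok,st[l,4],np.round(q,1),np.round(w,4))
    A=np.array(K);B=np.array(W);a0,b0=A.mean(0),B.mean(0)
    H=(A-a0).T@(B-b0);th=np.arctan2(H[0,1]-H[1,0],H[0,0]+H[1,1])
    Rm=np.array([[np.cos(th),-np.sin(th)],[np.sin(th),np.cos(th)]])
    F=(A-a0)@Rm.T+b0
    print(np.degrees(th),np.round(F,4).tolist(),'res mm',np.round((B-F)*1e3,1).tolist())
o=ctrl.get_obs();M=R.from_rotvec(o['tool_rot']).as_matrix();print(np.round(M,3))
```

```text
top power True 234 [263.2 233.9] [0.5014 0.0463 0.0715]
top pump True 105 [340.5 205.4] [ 0.5929 -0.182   0.0715]
top heat True 112 [288.3 207.2] [ 0.584  -0.0259  0.0715]
top warmer True 34 [316.2 231.9] [ 0.511  -0.1096  0.0715]
3.49648987145783 [[0.5013, 0.0466], [0.5934, -0.1822], [0.5839, -0.0265], [0.5108, -0.1091]] res mm [[0.1, -0.3], [-0.5, 0.2], [0.1, 0.6], [0.2, -0.5]]
scene power True 142 [279.  197.4] [0.5053 0.038  0.0715]
scene pump True 76 [260.1 251.7] [ 0.5974 -0.1859  0.0715]
scene heat True 67 [288.  219.6] [ 0.5871 -0.0304  0.0715]
scene warmer True 18 [252.5 225.6] [ 0.5141 -0.1123  0.0715]
3.8223178942501175 [[0.5043, 0.0415], [0.5977, -0.1868], [0.5873, -0.0311], [0.5147, -0.1141]] res mm [[1.0, -3.5], [-0.3, 0.9], [-0.2, 0.8], [-0.5, 1.8]]
[[ 0.     0.447 -0.894]
 [-0.    -0.894 -0.447]
 [-1.     0.     0.   ]]
```

```bash
python3 -m handwheel '[[0,[0,-0.022,-0.0235],[0,0,0]],[0,[0,-0.022,-0.0235],[0,0,0]],[0,[0,-0.022,-0.0235],[0,0,0]],[0,[0,-0.022,-0.0235],[0,0,0]],[0,[0,-0.022,-0.0235],[0,0,0]],[0,[0,-0.022,-0.0235],[0,0,0]],[0,[0,-0.022,-0.0235],[0,0,0]],[0,[0,-0.022,-0.0235],[0,0,0]],[0,[0,-0.022,-0.0235],[0,0,0]],[0,[0,-0.022,-0.0235],[0,0,0]]]' 20
python3 -m handwheel '[[0,[0,-0.022,-0.0235],[0,0,0]],[0,[0,-0.022,-0.0235],[0,0,0]],[0,[0,-0.022,-0.0235],[0,0,0]],[0,[0,-0.022,-0.0235],[0,0,0]],[0,[0,-0.022,-0.0235],[0,0,0]],[0,[0,-0.022,-0.0235],[0,0,0]],[0,[0,-0.022,-0.0235],[0,0,0]],[0,[0,-0.022,-0.0235],[0,0,0]],[0,[0,-0.022,-0.0235],[0,0,0]],[0,[0,-0.022,-0.0235],[0,0,0]]]'
cat >> h.py <<'E'
from scipy.spatial.transform import Rotation as R
T={'power':(.502,.046),'pump':(.594,-.182),'heat':(.585,-.027)}
def st(n,z=.085):
    o=ctrl.get_obs();M=R.from_rotvec(o['tool_rot']).as_matrix()
    w=np.array([*T[n],z])-o['tool_pos']
    print('t',o['t'],'pos',np.round(o['tool_pos'],4),'xaxis',np.round(M[:,0],3),'tool shift',np.round(M.T@w,4),'F',np.round(o['contact_force'],2),'open',round(o['opening'],4))
E
python3 -c "
from h import *
st('power');save(ctrl.get_image('wrist'),'w1.png');save(ctrl.get_image('top'),'t1.png')"
```

```text
t: 1.38
tool_pos: [0.3916, -0.2556, 0.2316]
tool_rot: [1.964, 0.463, -1.963]
contact_force: [0.4, -0.2, -0.8]
opening: 0.0004
t: 2.22
tool_pos: [0.5034, 0.0465, 0.2316]
tool_rot: [1.964, 0.464, -1.962]
contact_force: [0.1, -1.1, -0.3]
opening: -0.0004
t 2.2167 pos [0.5034 0.0465 0.2316] xaxis [ 0.001 -0.    -1.   ] tool shift [ 0.1466 -0.0003  0.0016] F [ 0.15 -1.12 -0.26] open -0.0004
```

View pics/w1.png

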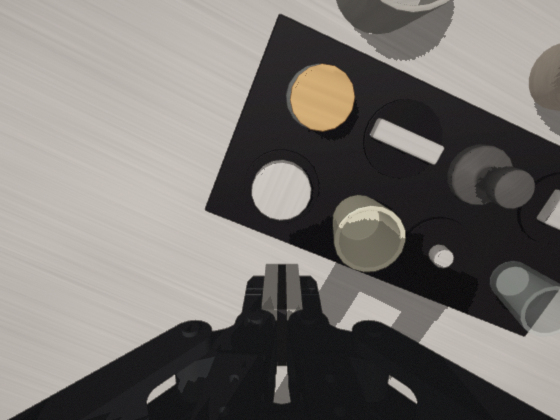

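The wrist view shows the power disc at (281,190), the bar at (407,141) and the cup at (368,235). I'll cross-check the key positions from this picture.

Run:
```python
from h import *
o=ctrl.get_obs();p=ctrl.camera_params('wrist')
Tw=np.eye(4);Tw[:3,:3]=R.from_rotvec(o['tool_rot']).as_matrix();Tw[:3,3]=o['tool_pos']
C=Tw@p['T_tool_cam'];f=210/np.tan(np.radians(p['vertical_fov'])/2)
def wz(u,v,z=.0715):
    d=C[:3,:3]@[(u-p['cx'])/f,(v-p['cy'])/f,1];return C[:3,3]+d*(z-C[2,3])/d[2]
for n,u,v in(('power',281.5,190),('heat',408,139),('warmer',443,257)):print(n,np.round(wz(u,v),4))
for n in('power','heat','warmer'):
  print(n,[(round(x['score'],2),np.round(wz(*x['centre'][::-1]),4)) for x in ctrl.tip_of(n+'_top','wrist')[:2]])
```

```text
power [0.5026 0.0499 0.0715]
heat [ 0.5854 -0.0209  0.0715]
warmer [ 0.5126 -0.1039  0.0715]
power []
heat [(0.61, array([ 0.5863, -0.0208,  0.0715]))]
warmer [(0.9, array([ 0.5101, -0.1019,  0.0715])), (0.23, array([ 0.5219, -0.1676,  0.0715]))]
```

Wrist and top agree within about 5 mm in y and 2 mm in x, which the key sizes tolerate. I'll use the mean positions and descend over the power key.

```bash
sed -i "s/^T=.*/T={'power':(.502,.048),'pump':(.594,-.179),'heat':(.585,-.024)}/" h.py
python3 -m handwheel '[[0,[0.024,0,0],[0,0,0]],[0,[0.024,0,0],[0,0,0]],[0,[0.024,0,0],[0,0,0]],[0,[0.024,0,0],[0,0,0]],[0,[0.024,0,0],[0,0,0]],[0,[0.012,0,0],[0,0,0]],[0,[0.010,0,0],[0,0,0]],[0,[0,0,0],[0,0,0]],[0,[0,0,0],[0,0,0]]]'
python3 -c "
from h import *
st('power',.062)
save(ctrl.get_image('scene')[120:270,200:360].repeat(4,0).repeat(4,1),'s2.png')"
```

```text
t: 3.22
tool_pos: [0.5035, 0.0443, 0.0899]
tool_rot: [1.964, 0.463, -1.963]
contact_force: [-0.0, -0.0, 0.5]
opening: -0.0001
t 3.2167 pos [0.5035 0.0443 0.0899] xaxis [ 0.001 -0.    -1.   ] tool shift [ 0.0279 -0.0039 -0.0003] F [-0.03 -0.04  0.49] open -0.0001
```

View pics/s2.png

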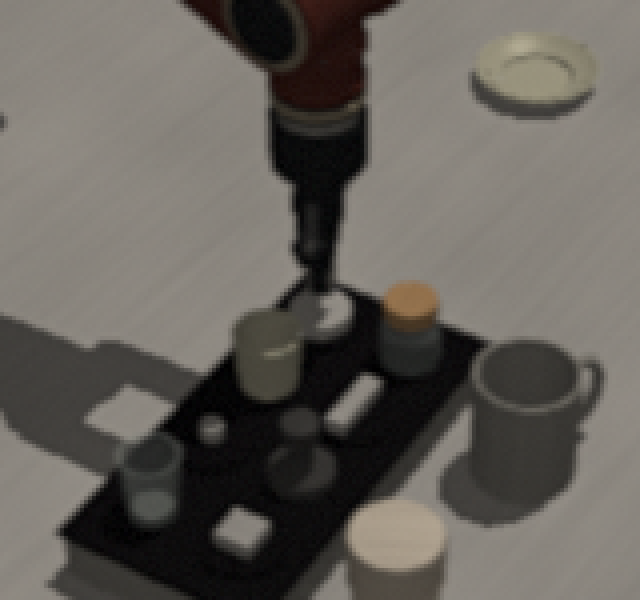

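The scene view shows the fingertip right over the power disc, clear of the cup. Pressing slowly.

```bash
python3 -m handwheel '[[0,[0.004,-0.004,0],[0,0,0]],[0,[0.004,0,0],[0,0,0]],[0,[0.003,0,0],[0,0,0]],[0,[0.002,0,0],[0,0,0]],[0,[0.002,0,0],[0,0,0]],[0,[0.002,0,0],[0,0,0]],[0,[0.001,0,0],[0,0,0]],[0,[0.001,0,0],[0,0,0]],[0,[0,0,0],[0,0,0]]]'
python3 -m handwheel '[[0,[0.001,0,0],[0,0,0]],[0,[0.001,0,0],[0,0,0]],[0,[0.001,0,0],[0,0,0]],[0,[0.001,0,0],[0,0,0]],[0,[0,0,0],[0,0,0]],[0,[0,0,0],[0,0,0]]]'
```

```text
t: 4.02
tool_pos: [0.5012, 0.0484, 0.0704]
tool_rot: [1.963, 0.464, -1.964]
contact_force: [-1.4, -0.3, 2.5]
opening: 0.0
t: 4.52
tool_pos: [0.5014, 0.0484, 0.0663]
tool_rot: [1.964, 0.464, -1.963]
contact_force: [-0.8, 1.6, 2.4]
opening: 0.0003
```

Contact is at about 2.5 N, so the key is moving. I'll continue to the stop.

```bash
python3 -m handwheel '[[0,[0.001,0,0],[0,0,0]],[0,[0.001,0,0],[0,0,0]],[0,[0.001,0,0],[0,0,0]],[0,[0,0,0],[0,0,0]],[0,[0,0,0],[0,0,0]]]'
python3 -m handwheel '[[0,[0.001,0,0],[0,0,0]],[0,[0,0,0],[0,0,0]],[0,[0,0,0],[0,0,0]]]'
```

```text
t: 4.93
tool_pos: [0.5014, 0.0484, 0.0633]
tool_rot: [1.964, 0.464, -1.963]
contact_force: [-1.5, 1.2, 2.4]
opening: -0.0006
t: 5.18
tool_pos: [0.5014, 0.0484, 0.0626]
tool_rot: [1.963, 0.464, -1.963]
contact_force: [-1.8, 0.4, 5.3]
opening: 0.0001
```

The force is now 5.3 N and rising, so the stop is reached (estimated travel 7.9 mm). Retract.

```bash
python3 -m handwheel '[[0,[-0.004,0,0],[0,0,0]],[0,[-0.01,0,0],[0,0,0]],[0,[-0.02,0,0],[0,0,0]],[0,[-0.03,0,0],[0,0,0]],[0,[-0.02,0,0],[0,0,0]],[0,[0,0,0],[0,0,0]],[0,[0,0,0],[0,0,0]]]'
python3 -c "
from h import *
st('pump',.09)"
```

```text
t: 5.77
tool_pos: [0.5024, 0.0483, 0.1482]
tool_rot: [1.967, 0.462, -1.959]
contact_force: [-0.2, -0.9, -1.1]
opening: -0.0001
t 5.7667 pos [0.5024 0.0483 0.1482] xaxis [ 0.004 -0.    -1.   ] tool shift [0.0587 0.2441 0.02  ] F [-0.17 -0.88 -1.1 ] open -0.0001
```

```bash
python3 -m handwheel '[[0,[0,0.0305,0.0025],[0,0,0]],[0,[0,0.0305,0.0025],[0,0,0]],[0,[0,0.0305,0.0025],[0,0,0]],[0,[0,0.0305,0.0025],[0,0,0]],[0,[0,0.0305,0.0025],[0,0,0]],[0,[0,0.0305,0.0025],[0,0,0]],[0,[0,0.0305,0.0025],[0,0,0]],[0,[0,0.0305,0.0025],[0,0,0]],[0,[0,0,0],[0,0,0]],[0,[0,0,0],[0,0,0]]]'
python3 - <<'E'
from h import *
st('pump',.09)
save(ctrl.get_image('wrist'),'w3.png')
o=ctrl.get_obs();p=ctrl.camera_params('wrist')
Tw=np.eye(4);Tw[:3,:3]=R.from_rotvec(o['tool_rot']).as_matrix();Tw[:3,3]=o['tool_pos']
C=Tw@p['T_tool_cam'];f=210/np.tan(np.radians(p['vertical_fov'])/2)
def wz(u,v,z=.0715):
    d=C[:3,:3]@[(u-p['cx'])/f,(v-p['cy'])/f,1];return C[:3,3]+d*(z-C[2,3])/d[2]
for n in('pump','heat'):
  print(n,[(round(x['score'],2),np.round(x['centre'][::-1]),np.round(wz(*x['centre'][::-1]),4)) for x in ctrl.tip_of(n+'_top','wrist')[:2]])
E
```

```text
t: 6.6
tool_pos: [0.5917, -0.1797, 0.1442]
tool_rot: [1.963, 0.464, -1.968]
contact_force: [-0.6, 0.4, -0.2]
opening: 0.0
t 6.6 pos [ 0.5917 -0.1797  0.1442] xaxis [-0.003  0.002 -1.   ] tool shift [ 0.0542  0.0006 -0.0024] F [-0.56  0.41 -0.2 ] open 0.0
pump [(0.67, array([283., 224.]), array([ 0.5919, -0.1773,  0.0715]))]
heat [(0.92, array([ 31., 122.]), array([ 0.5825, -0.024 ,  0.0715]))]
```

View pics/w3.png

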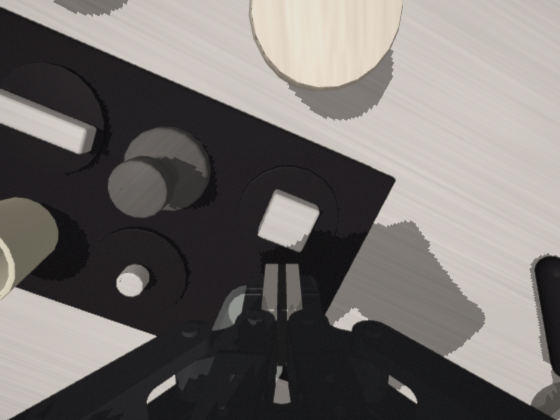

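The wrist view puts the square key at (288,220), which agrees with the estimate; the cup stack is at (327,40) and the glass is beside the fingers. Descending on the pump key.

```bash
python3 -m handwheel '[[0,[0.015,0,-0.001],[0,0,0]],[0,[0.02,0,0],[0,0,0]],[0,[0.015,0,0],[0,0,0]],[0,[0.010,0,0],[0,0,0]],[0,[0.004,0,0],[0,0,0]],[0,[0.002,0,0],[0,0,0]],[0,[0,0,0],[0,0,0]],[0,[0,0,0],[0,0,0]]]'
python3 -c "
from h import *
st('pump',.0625)"
```

```text
t: 7.42
tool_pos: [0.5941, -0.1784, 0.0814]
tool_rot: [1.964, 0.463, -1.961]
contact_force: [0.5, 0.4, 0.1]
opening: -0.0001
t 7.4167 pos [ 0.5941 -0.1784  0.0814] xaxis [ 0.002 -0.001 -1.   ] tool shift [0.0189 0.0005 0.0004] F [0.52 0.45 0.09] open -0.0001
```

```bash
python3 -m handwheel '[[0,[0.003,0,0],[0,0,0]],[0,[0.003,0,0],[0,0,0]],[0,[0.002,0,0],[0,0,0]],[0,[0.002,0,0],[0,0,0]],[0,[0.001,0,0],[0,0,0]],[0,[0.001,0,0],[0,0,0]],[0,[0.001,0,0],[0,0,0]],[0,[0.001,0,0],[0,0,0]],[0,[0,0,0],[0,0,0]]]'
python3 -m handwheel '[[0,[0.001,0,0],[0,0,0]],[0,[0.001,0,0],[0,0,0]],[0,[0.001,0,0],[0,0,0]],[0,[0.001,0,0],[0,0,0]],[0,[0,0,0],[0,0,0]],[0,[0,0,0],[0,0,0]]]'
```

```text
t: 8.17
tool_pos: [0.5935, -0.1784, 0.0663]
tool_rot: [1.963, 0.463, -1.963]
contact_force: [-1.2, 0.4, 2.9]
opening: -0.0001
t: 8.67
tool_pos: [0.5936, -0.1784, 0.0626]
tool_rot: [1.963, 0.464, -1.963]
contact_force: [-2.4, 0.6, 4.1]
opening: 0.0001
```

```bash
python3 -m handwheel '[[0,[0.0007,0,0],[0,0,0]],[0,[0,0,0],[0,0,0]],[0,[0,0,0],[0,0,0]]]'
python3 -m handwheel '[[0,[-0.004,0,0],[0,0,0]],[0,[-0.01,0,0],[0,0,0]],[0,[-0.02,0,0],[0,0,0]],[0,[-0.03,0,0],[0,0,0]],[0,[-0.02,0,0],[0,0,0]],[0,[0,0,0],[0,0,0]],[0,[0,0,0],[0,0,0]]]'
python3 -c "
from h import *
st('heat',.09)"
```

```text
t: 8.92
tool_pos: [0.5936, -0.1784, 0.0622]
tool_rot: [1.963, 0.464, -1.963]
contact_force: [-2.0, 0.8, 6.3]
opening: 0.0
t: 9.5
tool_pos: [0.5945, -0.1787, 0.1476]
tool_rot: [1.966, 0.461, -1.96]
contact_force: [-0.3, 0.5, -0.7]
opening: 0.0001
t 9.5 pos [ 0.5945 -0.1787  0.1476] xaxis [ 0.003 -0.001 -1.   ] tool shift [ 0.0573 -0.1428 -0.0606] F [-0.33  0.47 -0.75] open 0.0001
```

```bash
python3 -m handwheel '[[0,[0,-0.0238,-0.0101],[0,0,0]],[0,[0,-0.0238,-0.0101],[0,0,0]],[0,[0,-0.0238,-0.0101],[0,0,0]],[0,[0,-0.0238,-0.0101],[0,0,0]],[0,[0,-0.0238,-0.0101],[0,0,0]],[0,[0,-0.0238,-0.0101],[0,0,0]],[0,[0,0,0],[0,0,0]],[0,[0,0,0],[0,0,0]]]'
python3 - <<'E'
from h import *
st('heat',.09)
save(ctrl.get_image('wrist'),'w4.png')
o=ctrl.get_obs();p=ctrl.camera_params('wrist')
Tw=np.eye(4);Tw[:3,:3]=R.from_rotvec(o['tool_rot']).as_matrix();Tw[:3,3]=o['tool_pos']
C=Tw@p['T_tool_cam'];f=210/np.tan(np.radians(p['vertical_fov'])/2)
def wz(u,v,z=.0715):
    d=C[:3,:3]@[(u-p['cx'])/f,(v-p['cy'])/f,1];return C[:3,3]+d*(z-C[2,3])/d[2]
print([(round(x['score'],2),np.round(x['centre'][::-1]),np.round(wz(*x['centre'][::-1]),4)) for x in ctrl.tip_of('heat_top','wrist')[:2]])
E
```

```text
t: 10.17
tool_pos: [0.5826, -0.0223, 0.1436]
tool_rot: [1.959, 0.467, -1.965]
contact_force: [-0.3, -0.9, -0.8]
opening: 0.0001
t 10.1667 pos [ 0.5826 -0.0223  0.1436] xaxis [-0.003  0.    -1.   ] tool shift [ 0.0536  0.0027 -0.0016] F [-0.25 -0.93 -0.81] open 0.0001
[(0.6, array([289., 225.]), array([ 0.5841, -0.0254,  0.0715]))]
```

View pics/w4.png

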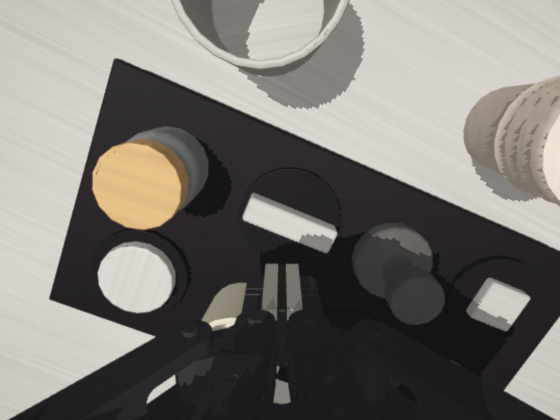

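The wrist view has the bar centred at (290,222), with power and pump visibly lower. The jar and tamper tops stand up to 112 mm above the counter, alongside the fingers. I'll turn the jaw line about 22° onto the grid diagonal, where only keys lie, for more clearance.

```bash
python3 -m handwheel '[[0,[0,0.0015,-0.001],[0,0,0]],[0,[0,0,0],[-5.5,0,0]],[0,[0,0,0],[-5.5,0,0]],[0,[0,0,0],[-5.5,0,0]],[0,[0,0,0],[-5.5,0,0]],[0,[0,0,0],[0,0,0]],[0,[0,0,0],[0,0,0]]]'
python3 -c "
from h import *
st('heat',.08)
o=ctrl.get_obs();print(np.round(o['q'],2),np.round(R.from_rotvec(o['tool_rot']).as_matrix(),3))"
```

```text
t: 10.85
tool_pos: [0.5854, -0.0254, 0.1454]
tool_rot: [1.721, 0.773, -1.721]
contact_force: [-0.0, -1.2, 0.0]
opening: 0.0
t 10.85 pos [ 0.5854 -0.0254  0.1454] xaxis [-0. -0. -1.] tool shift [ 0.0654 -0.0012 -0.0007] F [-0.03 -1.16  0.03] open 0.0
[-0.17  0.03  1.78 -0.    1.33  0.56] [[-0.     0.747 -0.664]
 [-0.    -0.664 -0.747]
 [-1.    -0.     0.   ]]
```

```bash
python3 -m handwheel '[[0,[0.015,0,0],[0,0,0]],[0,[0.02,0,0],[0,0,0]],[0,[0.015,0,0],[0,0,0]],[0,[0.009,0,0],[0,0,0]],[0,[0.004,0,0],[0,0,0]],[0,[0.001,0,0],[0,0,0]],[0,[0,0,0],[0,0,0]],[0,[0,0,0],[0,0,0]]]'
python3 -c "
from h import *
st('heat',.0623)"
```

```text
t: 11.52
tool_pos: [0.5862, -0.0246, 0.0828]
tool_rot: [1.72, 0.774, -1.717]
contact_force: [-0.4, -0.5, 0.0]
opening: 0.0
t 11.5167 pos [ 0.5862 -0.0246  0.0828] xaxis [ 0.002 -0.    -1.   ] tool shift [ 0.0205 -0.0013  0.0004] F [-0.42 -0.53  0.05] open 0.0
```

```bash
python3 -m handwheel '[[0,[0.003,0,0],[0,0,0]],[0,[0.003,0,0],[0,0,0]],[0,[0.003,0,0],[0,0,0]],[0,[0.002,0,0],[0,0,0]],[0,[0.001,0,0],[0,0,0]],[0,[0.001,0,0],[0,0,0]],[0,[0.001,0,0],[0,0,0]],[0,[0.001,0,0],[0,0,0]],[0,[0,0,0],[0,0,0]]]'
python3 -m handwheel '[[0,[0.001,0,0],[0,0,0]],[0,[0.001,0,0],[0,0,0]],[0,[0.001,0,0],[0,0,0]],[0,[0.001,0,0],[0,0,0]],[0,[0,0,0],[0,0,0]],[0,[0,0,0],[0,0,0]]]'
```

```text
t: 12.27
tool_pos: [0.5854, -0.0244, 0.0666]
tool_rot: [1.719, 0.776, -1.719]
contact_force: [-2.2, 1.0, 3.3]
opening: -0.0001
t: 12.77
tool_pos: [0.5855, -0.0244, 0.0628]
tool_rot: [1.719, 0.776, -1.719]
contact_force: [-1.3, 1.1, 4.7]
opening: -0.0
```

```bash
python3 -m handwheel '[[0,[0.0007,0,0],[0,0,0]],[0,[0,0,0],[0,0,0]],[0,[0,0,0],[0,0,0]]]'
python3 -m handwheel '[[0,[-0.004,0,0],[0,0,0]],[0,[-0.01,0,0],[0,0,0]],[0,[-0.02,0,0],[0,0,0]],[0,[-0.03,0,0],[0,0,0]],[0,[-0.03,0,0],[0,0,0]],[0,[-0.03,0,0],[0,0,0]],[0,[0,0,0],[0,0,0]],[0,[0,0,0],[0,0,0]]]'
python3 -m handwheel '[[0,[-0.01,0.02,0.03],[0,0,0]],[0,[-0.01,0.02,0.03],[0,0,0]],[0,[0,0.02,0.03],[0,0,0]],[0,[0,0.02,0.03],[0,0,0]],[0,[0,0.02,0.03],[0,0,0]],[0,[0,0.02,0.03],[0,0,0]],[0,[0,0,0],[0,0,0]],[0,[0,0,0],[0,0,0]]]'
python3 -c "
from h import *
for c in('scene','top','wrist'): save(ctrl.get_image(c),c+'9.png')
a=cv2.imread('pics/scene0.png')[150:300,200:360];b=cv2.imread('pics/scene9.png')[150:300,200:360]
cv2.imwrite('pics/cmp.png',cv2.resize(np.hstack([a,b]),None,fx=2.5,fy=2.5,interpolation=3))"
```

```text
t: 13.02
tool_pos: [0.5855, -0.0244, 0.0623]
tool_rot: [1.719, 0.776, -1.719]
contact_force: [-1.7, 0.3, 5.7]
opening: -0.0001
t: 13.68
tool_pos: [0.5868, -0.0247, 0.189]
tool_rot: [1.722, 0.772, -1.714]
contact_force: [-0.0, -0.3, 0.4]
opening: 0.0001
t: 14.35
tool_pos: [0.5549, -0.2399, 0.2037]
tool_rot: [1.72, 0.776, -1.724]
contact_force: [-0.4, 0.4, -0.2]
opening: 0.0003
```

View pics/cmp.png

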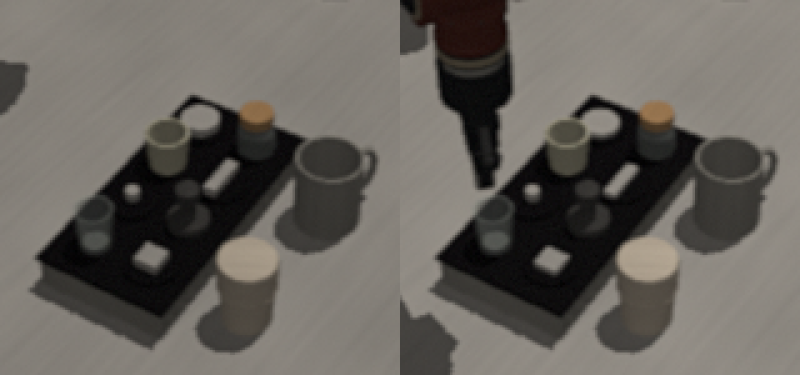

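View pics/wrist9.png

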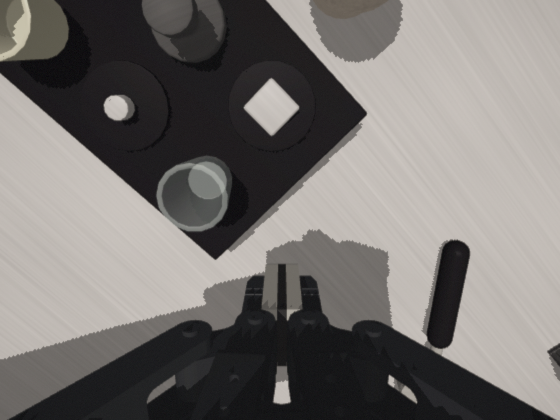

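View pics/top9.png

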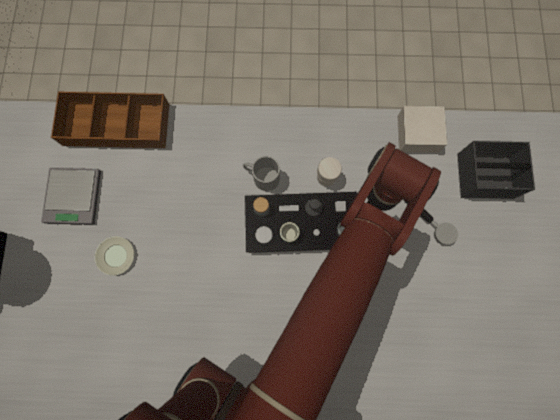

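The before/after views show power, bar and square all lower, the small round key unchanged at its full height, and every loose thing where it was. The arm is at z 0.20 m, clear of everything. Handing in.

```bash
python3 -c "
from h import *
print(ctrl.finish_job())"
```

```text
the job is handed in; nothing more can be done
None
```

I pressed power, then pump, then heating with the closed fingertips, each down to its firm stop, and handed the job in at about 14.5 s of the 48 s. The hand-in gives no verdict, so success is my own reading of the checks.

- **Presses:** the wrist force read at most about 6.5 N, against the 20 N limit on a key. The final tip height was about 62–63 mm, which puts each key at roughly 8 mm of travel. I did not measure the joints directly.
- **Other things:** in the last pictures the three keys sit lower, the cup-warmer key is unchanged, and the loose things I could see stand where they were. The shot glass was hidden in the last top view but showed in place in the scene and wrist views. The portafilter was partly covered by the arm, with its visible parts in place. The arm is clear of everything.
- **Disagreements:** the network's first guess for the power key in the scene view was really the cup, and it found no power key in the wrist view. Top and wrist estimates of key position differed by up to about 5 mm in y, so I used roughly their average. The scene-view centroids were skewed, so I left them out.

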